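# Empty and match the toy tipper bodies to their trucks

### The arm

A 7-joint arm with a two-finger parallel gripper is mounted at the origin on the work surface. World frame = base frame: x ahead of the robot, y to its left, z up, the work surface at z = 0. Lengths are in mm, angles in degrees, forces in N, time in s.
With the tool pointing down it reaches from about 425 to 1025 mm from the base axis. Payload 9.4 kg.
Tool frame: the origin (TCP) lies midway between the tips of the shut fingers; the grasp point (between the pads) lies 19 mm behind it (env.hold_point_z is the z of the grasp point in the tool frame, in mm); z points along the fingers, y is the line along which they close (so a half turn about z gives the same grasp; the last joint's range is limited). The gripper opens to 85 mm and grips with 20 to 120 N. Pads are 22 mm wide; open, the fingers measure 114 mm over their backs; the gripper's body (76 mm by 85 mm) begins 54 mm behind the grasp point. The pads swing forward as they close: fully open they stand 13 mm farther back than shut.
Start: joints at [66.137, 34.337, -0.143, 91.639, 0.103, 54.024, -4.572], TCP at [241.632, -683.548, 231.275] pointing down, gripper open.
Joint ranges: [-147.43, 147.43], [-19.82, 112.94], [-74.19, 73.91], [6.32, 146.72], [-59.91, 239.91], [6.04, 106.73], [-150.56, 150.56]. Speed limits (degrees/s): [127.2, 127.2, 172.46, 172.46, 180, 180, 180].

### API

Orientations are given as a 3x3 rotation matrix whose columns are the frame's x, y, z axes.
In Python, from workcell import read_state, snapshot, calibration, order, env gives the robot as it stands.
- The arm moves only by the tool apply_moves, never from a script. Its arguments are lists of equal length, an entry for each row: "dp": the shift along the tool's x, y, z normalised to -1 to 1, where 1 is 0.025 m, a list of three; "dr": the turn, a rotation vector about the tool's x, y, z normalised to -1 to 1, where 1 is 0.1 rad, a list of three. In form: {"dp": [[tx, ty, tz], ...], "dr": [[wx, wy, wz], ...]}. A call has 1 to 12 rows; each row shifts and turns the commanded pose from where the row before left it, along the tool's axes as they then stand; what a row does not reach is not made up. A row lasts 1/10 s, in which the tool goes at most 50 mm and 8.59 degrees, less where a joint would pass 70% of its speed; a pose out of reach is approached as far as the arm can. A call with a number of a shift or a turn outside -1 to 1 is refused whole. A call with a gripper value outside its range is refused whole. "hand" is the opening, from -1 (shut) to 1 (fully open), set as the call begins (left out, the last holds). The fingers move at their own pace and stop on an object; "grip_force" is the grip in N (left out, the last holds). Time passes only in rows, so rows that do not move let the fingers close. It gives the time, the measured TCP pose, the force, the opening and the grip force at its end, in the units of the state.
- read_state(): the state, without advancing time (a new reading comes with each control period).
- snapshot(name): name is "side" or "top" or "wrist"; returns (picture, depth): 400x640x3 uint8, red, green, blue; 400x640 float32, mm along the optical axis (not along the pixel's ray), 0 where there is no reading.
- calibration(name): a dict with "intrinsics" (3x3 intrinsics, pixels), "dist_coeffs" ([k1, k2, p1, p2, k3] as OpenCV has them; the pictures are not rectified), "origin" and "attitude" of the camera in the world. Camera axes: x right, y up, looking along -z (the intrinsics and any distortion apply to the point x, -y, -z); pixel columns grow to the right and rows downward; lengths in mm; the calibration is good to about 2 mm. A picture is of the moment at which its call begins: read the wrist's pose just before it. calibration takes no time and is no camera call; for the wrist camera it gives the pose at the moment of the call.
- order.finish_job(): hands the job in; it is judged then, once.
The state is a dict: "clock": time; "joint_pos": joint angles; "joint_vel": joint speeds; "effort": joint torques, N m; "position": TCP position; "eef_rot": TCP orientation; "wrist_force": force on the tool from outside, world axes, zero at the start; "torque": the same for the moment, N m; "gripper_width": finger opening in mm; "grip_force": force on a finger pad.
Only numpy, scipy, OpenCV 4.12 (cv2) and the standard library are available. Lean on these libraries where they do the work, as an engineer would, in place of code of your own. Each camera call takes 0.05 s, during which the arm holds its last target. There are 200 camera calls.

### The job

Tip the painted offcuts out of the dark walnut tipper body so that all three end up in the scrap tray, and set each tipper body upright on the toy truck of the same wood, front wall towards the cab and fully down between the deck rails; lower the bodies gently rather than dropping them. Leave the glue bottle, sanding block and brush where they are.

Things in the scene. Friction and masses are not known exactly. Their poses are not given: they have to be found in the camera images.
- walnut_body: loose tipper body (hopper) of dark brown walnut, 120 long (x) x 64 wide x 48 high, 160 g. Origin: centre of underside, z up. Floor and side walls 6 thick, front wall 8 at +x; top and tail (-x) open; at the tail the floor ramps up 15 degrees over 22 mm, so tip it tail-down some 60 degrees to empty it. Stands on the bench; grip across its width from above. Holds three painted offcuts in a row.
- maple_body: loose tipper body (hopper) of pale maple, 120 long (x) x 64 wide x 48 high, 160 g. Origin: centre of underside, z up. Floor and side walls 6 thick, front wall 8 at +x; top and tail (-x) open; at the tail the floor ramps up 15 degrees over 22 mm, so tip it tail-down some 60 degrees to empty it. Stands on the bench; grip across its width from above. Empty.
- walnut_truck: loose toy truck of dark brown walnut lacking its tipper body, 184 long x 82 wide x 100 high, 600 g, on glued wheels that do not turn. Origin under its middle at bench level; x to the front, z up. Cab: x 44 to 92, top at z 100. Deck: top at z 46, free from x -86 to 44 and y -37 to 37; along its sides rails 4 wide, behind a tail stop 6 wide, all 6 above the deck.
- maple_truck: loose toy truck of pale maple lacking its tipper body, 184 long x 82 wide x 100 high, 600 g, on glued wheels that do not turn. Origin under its middle at bench level; x to the front, z up. Cab: x 44 to 92, top at z 100. Deck: top at z 46, free from x -86 to 44 and y -37 to 37; along its sides rails 4 wide, behind a tail stop 6 wide, all 6 above the deck.
- walnut_seat (a point): middle of the walnut truck's free deck surface, where the tipper body's origin comes to lie (truck x -21, y 0, z 46 mm); axes as the truck's.
- maple_seat (a point): middle of the maple truck's free deck surface, where the tipper body's origin comes to lie (truck x -21, y 0, z 46 mm); axes as the truck's.
- scrap_tray: open plywood tray fixed to the bench, 220 (x) x 170 (y) x 50 high, walls and floor about 6 thick. Origin: centre of its underside, z up.
- offcut1: red painted block offcut, 26 x 26 x 28 high, 18 g, origin at the centre of its underside as it starts; starts inside the walnut body.
- offcut2: yellow painted block offcut, 26 x 26 x 28 high, 18 g, origin at the centre of its underside as it starts; starts inside the walnut body.
- offcut3: blue painted block offcut, 26 x 26 x 28 high, 18 g, origin at the centre of its underside as it starts; starts inside the walnut body.
- glue_bottle: bystander: white glue bottle with an orange cap, 56 diameter, 150 high, standing; origin under its centre.
- sanding_block: bystander: cork sanding block, 70 x 110 x 35 high; origin under its centre.
- brush: bystander: brush 180 long lying on the bench; origin under its middle, x along it towards the bristles.

How it is judged:
By the outcome, as a careful person would: the job done as asked, in the order asked, and still so for the second after the job is handed in, with the robot touching nothing.
It also fails if it takes over 64 s, if anything falls off the work surface, if the arm or the gripper's body presses on something with over 40 N, if the wrist force passes 120 N, or if a joint passes its speed limit or range.

## Working session

There is one attempt and no reset: what is moved stays moved. The work goes in short steps, Python scripts to look and compute and a tool call to move; the robot and the scene stay as the last step left them, time stands still between calls to the robot, and variables do not carry over. Pictures are saved under pics/ and viewed, at most 10 in all, crops included, and the job is handed in when it is done.

Besides the shell and the picture viewer there is one more tool, called after "Emit:" by a JSON object that holds its "op" and its "data". apply_moves: Moves the arm, as the interface text tells. Its arguments: {"type":"object","properties":{"dp":{"type":"array"},"dr":{"type":"array"},"hand":{"type":"number"},"grip_force":{"type":"number"}},"required":["dp","dr"]}

```bash
ls; mkdir -p pics; cat > h.py <<'E'
import numpy as np, cv2
from workcell import read_state, snapshot, calibration, order, env
def pts(name, depth=None, cal=None):
    """world xyz map from depth"""
    c=cal or calibration(name); K=np.array(c["intrinsics"]); d=np.array(c["dist_coeffs"])
    h,w=400,640
    uv=np.stack(np.meshgrid(np.arange(w),np.arange(h)),-1).reshape(-1,1,2).astype(np.float64)
    n=cv2.undistortPoints(uv,K,d).reshape(h,w,2)
    P=np.dstack([n[...,0],-n[...,1],-np.ones((h,w))])*depth[...,None]
    return P@np.array(c["attitude"]).T+np.array(c["origin"])
E
python3 - <<'E'
from h import *
s=read_state(); print(s); print(env.hold_point_z)
for n in ("top","side"):
    c=calibration(n); print(n,c)
    im,d=snapshot(n); cv2.imwrite(f"pics/{n}0.png",im[...,::-1]); np.savez(f"{n}0.npz",im=im,d=d); print((d>0).mean())
E
```

```text
pics
{'clock': 0.0, 'joint_pos': array([66.13788393, 34.38669577, -0.14633241, 91.68055945,  0.10285431,
       54.02397875, -4.57274811]), 'joint_vel': array([ 0.08903457, -0.06652075, -0.06813971,  0.09459662, -0.05866467,
       -0.08514398,  0.02492972]), 'effort': array([-7.31570653e-04, -7.76476622e+01,  1.56418450e+00, -2.58022875e+01,
        1.22736234e-02,  8.71874916e-03,  6.31802322e-06]), 'position': array([ 241.45720498, -683.11009118,  230.39164369]), 'eef_rot': array([[ 9.42812134e-01,  3.33323941e-01, -6.55725836e-04],
       [ 3.33324559e-01, -9.42811031e-01,  1.44857600e-03],
       [-1.35380491e-04, -1.58430455e-03, -9.99998736e-01]]), 'wrist_force': array([0.00116099, 0.21914248, 0.06273657]), 'torque': array([-0.00235239, -0.00450288, -0.01073748]), 'grip_force': 0.0, 'gripper_width': 85.73224083055449}
-18.700000000000003
top {'intrinsics': array([[447.39611222,   0.        , 322.46391684],
       [  0.        , 447.39611222, 201.19191717],
       [  0.        ,   0.        ,   1.        ]]), 'dist_coeffs': array([-0.04306316,  0.        ,  0.        ,  0.        ,  0.        ]), 'origin': array([416.13301092,  -7.89954858, 967.19030229]), 'attitude': array([[-0.01356734,  0.98451278, -0.17478703],
       [-0.99953437, -0.01813141, -0.02454177],
       [-0.02733082,  0.17437268,  0.98430036]])}
0.995984375
side {'intrinsics': array([[474.67992021,   0.        , 324.0413685 ],
       [  0.        , 474.67992021, 200.58945072],
       [  0.        ,   0.        ,   1.        ]]), 'dist_coeffs': array([-0.03025083,  0.        ,  0.        ,  0.        ,  0.        ]), 'origin': array([-36.18187802, 774.40702382, 652.77897938]), 'attitude': array([[-0.78524275,  0.33386024, -0.52147019],
       [-0.61907392, -0.40714911,  0.67154827],
       [ 0.01188715,  0.85015701,  0.52639506]])}
0.996015625
```

View pics/top0.png

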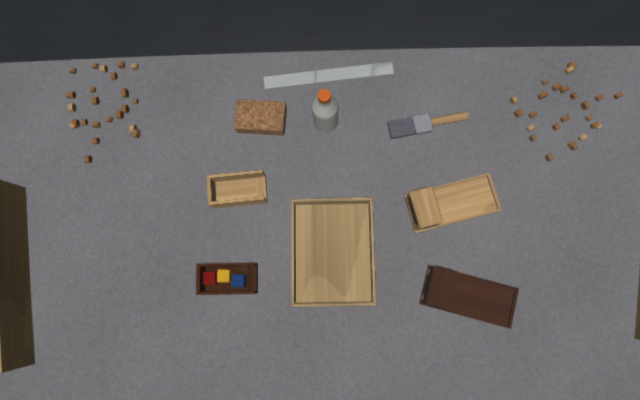

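View pics/side0.png

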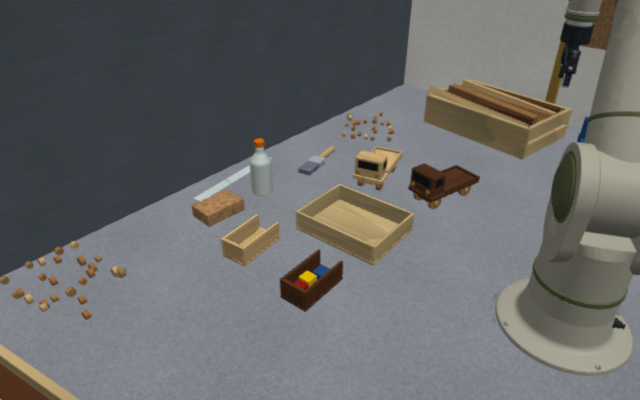

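The top view shows the walnut body at (227,279) with red, yellow and blue offcuts, the maple body at (237,189), the tray at (333,252), the maple truck at (453,202) and the walnut truck at (470,296). Both cabs and both front walls are on the left, towards +y. Next I measure with depth.

```bash
cat >> h.py <<'E'
def rect(P,zlo,zhi,roi,z0=None):
    """minAreaRect of world xy of points in a height band within pixel roi (u0,u1,v0,v1)"""
    u0,u1,v0,v1=roi; Q=P[v0:v1,u0:u1].reshape(-1,3); Q=Q[(Q[:,2]>zlo)&(Q[:,2]<zhi)]
    c,s,a=cv2.minAreaRect(Q[:,:2].astype(np.float32)); 
    return np.round(c,1),np.round(s,1),round(a,2),len(Q),np.round(np.median(Q[:,2]),1)
E
python3 - <<'E'
from h import *
z=np.load("top0.npz"); P=pts("top",z["d"]); hsv=cv2.cvtColor(z["im"],cv2.COLOR_RGB2HSV)
print("bench",np.median(P[340:390,200:500,2]),np.median(P[150:170,300:400,2]))
R={"wbody":(190,265,255,300),"mbody":(200,275,165,212),"mtruck":(398,510,168,238),"wtruck":(412,525,258,335),"tray":(285,382,190,312)}
for n,r in R.items():
    for b in ((40,58),(95,106),(8,200)):
        try: print(n,b,*rect(P,*b,r))
        except Exception as e: print(n,b,"none")
# front walls: points of z>40 in body ends; offcuts
for n,lo,hi in (("red",(0,150,80),(6,255,255)),("yel",(18,150,120),(32,255,255)),("blu",(105,150,60),(125,255,255))):
    m=cv2.inRange(hsv,lo,hi)[255:300,190:265]>0; Q=P[255:300,190:265][m]; print(n,m.sum(),np.median(Q,0).round(1))
for n,u,v in (("bottle",325,112),("sand",260,117),("brush",428,125)): print(n,P[v,u].round(0))
# height profile along body long axis
for v in (280,):print([int(x) for x in P[v,195:262,2]])
print([int(x) for x in P[189,203:270,2]])
E
```

```text
bench 1.2436166532480684 1.1073696949637792
wbody (40, 58) [422.8 217. ] [119.8  62.9] 89.46 478 49.0
wbody (95, 106) [0. 0.] [0. 0.] 0.0 0 nan
wbody (8, 200) [423.1 216.9] [120.   63.1] 89.82 1536 34.8
mbody (40, 58) [612.7 199.9] [ 65.2 120.5] 4.67 515 48.4
mbody (95, 106) [0. 0.] [0. 0.] 0.0 0 nan
mbody (8, 200) [612.7 199.8] [ 65.2 120.7] 4.71 1345 29.2
mtruck (40, 58) [ 571.2 -254.1] [ 82.7 187.9] 13.68 2489 47.4
mtruck (95, 106) [ 555.1 -188.3] [77.6 50. ] 12.94 947 100.9
mtruck (8, 200) [ 571.2 -254.1] [ 82.7 187.9] 13.64 3638 49.0
wtruck (40, 58) [ 381.3 -275.7] [186.6  83. ] 73.5 2728 47.5
wtruck (95, 106) [ 400.3 -209.9] [48.5 77. ] 72.98 1018 101.0
wtruck (8, 200) [ 381.4 -275.5] [187.  83.] 73.5 3918 48.8
tray (40, 58) [476.6  -4. ] [170.1 219. ] 89.94 1262 50.5
tray (95, 106) [0. 0.] [0. 0.] 0.0 0 nan
tray (8, 200) [476.6  -4. ] [170.1 219. ] 89.94 3902 10.3
red 158 [424.1 254.6  35.1]
yel 167 [429.8 225.3  35. ]
blu 122 [419.3 192.5  35.3]
bottle [753.   6. 107.]
sand [772. 150.  38.]
brush [ 751. -220.   20.]
[2, 48, 50, 49, 49, 46, 40, 30, 38, 36, 33, 31, 34, 34, 31, 33, 35, 34, 33, 34, 30, 21, 38, 37, 36, 32, 34, 34, 38, 36, 34, 35, 33, 35, 29, 18, 36, 35, 38, 37, 34, 34, 34, 33, 34, 35, 35, 35, 35, 30, 15, 7, 9, 11, 5, 10, 9, 9, 10, 15, 12, 14, 8, 2, 1, 0, 0]
[2, 1, 0, 1, 49, 48, 49, 49, 39, 33, 28, 18, 8, 4, 6, 6, 5, 7, 7, 6, 8, 9, 9, 8, 8, 8, 8, 7, 9, 6, 3, 6, 7, 6, 7, 7, 5, 4, 5, 9, 5, 5, 4, 2, 9, 13, 8, 7, 5, 9, 4, 4, 4, 5, 8, 8, 10, 10, 8, 9, 8, 11, 11, 8, 3, 0, 0]
  return _methods._mean(a, axis=axis, dtype=dtype,
  ret = ret.dtype.type(ret / rcount)
```

Emit:
{"op": "apply_moves", "data": {"dp": [[0,0,0],[0,0,0],[0,0,0],[0,0,0],[0,0,0],[0,0,0],[0,0,0],[0,0,0],[0,0,0],[0,0,0],[0,0,0],[0,0,0]], "dr": [[0,0,-1],[0,0,-1],[0,0,-1],[0,0,-1],[0,0,-1],[0,0,-1],[0,0,-1],[0,0,-1],[0,0,-1],[0,0,-1],[0,0,-1],[0,0,-1]], "hand": 1}}

```text
clock: 1.3
position: [241.5, -683.3, 230.7]
eef_rot: [[0.027, 1.0, -0.0], [1.0, -0.027, 0.001], [0.001, -0.0, -1.0]]
wrist_force: [-0.4, -1.1, -0.7]
gripper_width: 85.0
grip_force: 0.0
```

Emit:
{"op": "apply_moves", "data": {"dp": [[0.97,0.58,0],[0.97,0.58,0],[0.97,0.58,0],[0.97,0.58,0],[0.97,0.58,0],[0.97,0.58,0],[0.97,0.58,0],[0.97,0.58,0],[0.97,0.58,0],[0.97,0.58,0],[0.97,0.58,0],[0.97,0.58,0]], "dr": [[0,0,-0.25],[0,0,0],[0,0,0],[0,0,0],[0,0,0],[0,0,0],[0,0,0],[0,0,0],[0,0,0],[0,0,0],[0,0,0],[0,0,0]]}}

```text
clock: 2.5
position: [418.3, -392.8, 231.0]
eef_rot: [[0.006, 1.0, -0.0], [1.0, -0.006, 0.0], [0.0, -0.0, -1.0]]
wrist_force: [0.8, -0.4, 0.1]
gripper_width: 85.5
grip_force: 0.0
```

Emit:
{"op": "apply_moves", "data": {"dp": [[0.97,0.58,0],[0.97,0.58,0],[0.97,0.58,0],[0.97,0.58,0],[0.97,0.58,0],[0.97,0.58,0],[0.97,0.58,0],[0.97,0.58,0],[0.97,0.58,0],[0.97,0.58,0],[1,0,0],[1,-0.3,0]], "dr": [[0,0,0],[0,0,0],[0,0,0],[0,0,0],[0,0,0],[0,0,0],[0,0,0],[0,0,0],[0,0,0],[0,0,0],[0,0,0],[0,0,0]]}}

```text
clock: 3.7
position: [557.9, -101.0, 230.8]
eef_rot: [[0.006, 1.0, -0.0], [1.0, -0.006, 0.001], [0.001, -0.0, -1.0]]
wrist_force: [0.3, -0.5, 0.2]
gripper_width: 85.8
grip_force: 0.0
```

```bash
python3 - <<'E'
from h import *
s=read_state();print(s["position"],s["joint_pos"].round(1),s["eef_rot"].round(3),s["clock"])
E
```

```text
[ 557.93671778 -100.99240066  230.76169717] [ 21.2  25.1 -23.2 111.6  13.4  45.9  -9.7] [[ 0.006  1.    -0.   ]
 [ 1.    -0.006  0.001]
 [ 0.001 -0.    -1.   ]] 3.7
```

Emit:
{"op": "apply_moves", "data": {"dp": [[1,-0.45,0],[1,-0.45,0],[1,-0.45,0],[1,-0.45,0],[1,-0.45,0],[1,-0.45,0],[1,-0.45,0],[1,-0.45,0.4],[1,-0.45,0.6],[1,-0.45,0.6],[1,-0.45,0.6],[1,-0.45,0.6]], "dr": [[0,0,0],[0,0,0],[0,0,0],[0,0,0],[0,0,0],[0,0,0],[0,0,0],[0,0,0],[0,0,0],[0,0,0],[0,0,0],[0,0,0]]}}

```text
clock: 4.9
position: [423.4, 199.3, 160.6]
eef_rot: [[0.006, 1.0, -0.0], [1.0, -0.006, -0.0], [-0.0, -0.0, -1.0]]
wrist_force: [0.7, 0.1, -0.2]
gripper_width: 85.6
grip_force: 0.0
```

Emit:
{"op": "apply_moves", "data": {"dp": [[0.7,0,1],[0,0,1],[0,0,0]], "dr": [[0,0,0],[0,0,0],[0,0,0]]}}

```text
clock: 5.2
position: [422.6, 215.9, 109.0]
eef_rot: [[0.004, 1.0, -0.004], [1.0, -0.004, -0.002], [-0.002, -0.004, -1.0]]
wrist_force: [-0.6, -1.0, 0.4]
gripper_width: 85.2
grip_force: 0.0
```

```bash
python3 - <<'E'
from h import *
s=read_state();print(s["position"],s["joint_pos"].round(1),s["eef_rot"].round(3),s["clock"])
im,d=snapshot("wrist"); cv2.imwrite("pics/w1.png",im[...,::-1])
E
```

```text
[422.56015804 215.90181916 108.96813159] [-20.4  30.  -18.8 129.1  23.   24.2 -58.3] [[ 0.004  1.    -0.004]
 [ 1.    -0.004 -0.002]
 [-0.002 -0.004 -1.   ]] 5.2
```

View pics/w1.png

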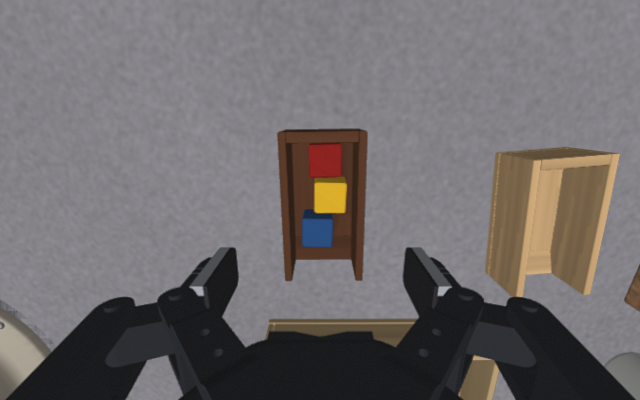

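The wrist view shows the body at columns 280–365, centred between the fingers at about column 320, front wall at the top. I descend and grip.

Emit:
{"op": "apply_moves", "data": {"dp": [[0,0,0.9],[0,0,0.9],[0,0,0.9],[0,0,0.6],[0,0,0.4],[0,0,0]], "dr": [[0,0,0],[0,0,0],[0,0,0],[0,0,0],[0,0,0],[0,0,0]]}}

```text
clock: 5.85
position: [424.3, 215.7, 18.6]
eef_rot: [[0.006, 1.0, -0.0], [1.0, -0.006, -0.001], [-0.001, -0.0, -1.0]]
wrist_force: [-0.3, 0.4, 0.0]
gripper_width: 85.6
grip_force: 0.0
```

Emit:
{"op": "apply_moves", "data": {"dp": [[0,0,0],[0,0,0],[0,0,0],[0,0,0],[0,0,0],[0,0,0],[0,0,0],[0,0,0]], "dr": [[0,0,0],[0,0,0],[0,0,0],[0,0,0],[0,0,0],[0,0,0],[0,0,0],[0,0,0]], "hand": -1, "grip_force": 45}}

```text
clock: 6.65
position: [424.6, 216.0, 19.9]
eef_rot: [[0.006, 1.0, 0.001], [1.0, -0.006, 0.001], [0.001, 0.001, -1.0]]
wrist_force: [-0.6, -0.7, 7.2]
gripper_width: 63.3
grip_force: 49.5
```

```bash
python3 - <<'E'
from h import *
s=read_state();print(s["position"],s["joint_pos"].round(1),s["eef_rot"].round(3),s["clock"])
E
```

```text
[424.60246599 216.02098271  19.8581613 ] [-28.3  39.3  -8.  132.2  30.4  10.1 -64.8] [[ 0.006  1.     0.001]
 [ 1.    -0.006  0.001]
 [ 0.001  0.001 -1.   ]] 6.65
```

Emit:
{"op": "apply_moves", "data": {"dp": [[0,0,-0.5],[0,0,-0.9],[0,0,-1],[0,0,-1],[-0.4,0.1,-0.6],[-0.8,0.25,-0.25],[-0.9,0.3,0],[-0.9,0.3,0],[-0.9,0.3,0],[-0.9,0.3,0],[-0.9,0.3,0],[-0.6,0.25,0]], "dr": [[0,0,0],[0,0,0],[0,0,0],[0,0,0],[0,0,0],[0,0,0],[0,0,0],[0,0,0],[0,0,0],[0,0,0],[0,0,0],[0,0,0]]}}

```text
clock: 7.85
position: [475.7, 56.1, 125.6]
eef_rot: [[0.008, 1.0, 0.0], [1.0, -0.008, -0.001], [-0.001, 0.0, -1.0]]
wrist_force: [0.1, -0.5, -1.7]
gripper_width: 63.4
grip_force: 50.5
```

Emit:
{"op": "apply_moves", "data": {"dp": [[-0.3,0,0],[0,0,0],[0,0,0],[0,0,0],[0,0,0]], "dr": [[0,0.1,0],[0,0.6,0],[0,0.8,0],[0,0.8,0],[0,0.8,0]]}}

```text
clock: 8.35
position: [475.7, 50.4, 126.0]
eef_rot: [[0.005, 1.0, 0.003], [0.952, -0.006, 0.307], [0.307, 0.002, -0.952]]
wrist_force: [0.1, -0.4, -1.9]
gripper_width: 63.4
grip_force: 50.5
```

```bash
python3 - <<'E'
from h import *
s=read_state();print(s["position"],s["joint_pos"].round(1),s["eef_rot"].round(3),s["clock"],s["gripper_width"])
E
```

```text
[475.7336221   50.41512674 126.03723172] [ 29.   34.5 -42.5 127.9  12.3  23.  -19.1] [[ 0.005  1.     0.003]
 [ 0.952 -0.006  0.307]
 [ 0.307  0.002 -0.952]] 8.35 63.39631271696752
```

Emit:
{"op": "apply_moves", "data": {"dp": [[0,0,0],[0,0,0],[0,0,0],[0,0,0]], "dr": [[0,0.8,0],[0,0.8,0],[0,0.8,0],[0,0.6,0]]}}

```text
clock: 8.75
position: [475.6, 49.3, 125.3]
eef_rot: [[0.006, 1.0, 0.005], [0.818, -0.008, 0.575], [0.575, 0.0, -0.818]]
wrist_force: [-0.9, 0.1, -0.7]
gripper_width: 63.3
grip_force: 50.5
```

```bash
python3 - <<'E'
from h import *
s=read_state();print(s["position"],s["joint_pos"].round(1),s["eef_rot"].round(3),s["clock"],s["wrist_force"])
E
```

```text
[475.62513185  49.26570759 125.30598675] [ 47.5  46.6 -57.8 126.8   7.2  23.6  -7. ] [[ 0.006  1.     0.005]
 [ 0.818 -0.008  0.575]
 [ 0.575  0.    -0.818]] 8.75 [-0.85883925  0.12338364 -0.72094234]
```

Emit:
{"op": "apply_moves", "data": {"dp": [[0,0,0],[0,0,0],[0,0,0]], "dr": [[0,0.8,0],[0,0.8,0],[0,0.6,0]]}}

```text
clock: 9.05
position: [475.7, 49.3, 125.0]
eef_rot: [[0.005, 1.0, 0.006], [0.673, -0.008, 0.739], [0.739, 0.0, -0.673]]
wrist_force: [-0.1, 0.1, -1.0]
gripper_width: 63.1
grip_force: 50.5
```

```bash
python3 - <<'E'
from h import *
s=read_state();print(s["position"],s["joint_pos"].round(1),s["eef_rot"].round(3),s["clock"],s["wrist_force"])
E
```

```text
[475.73593945  49.28891007 124.98931052] [ 56.1  57.5 -65.1 125.4   5.4  26.   -0.7] [[ 0.005  1.     0.006]
 [ 0.673 -0.008  0.739]
 [ 0.739  0.    -0.673]] 9.05 [-0.10267731  0.08786022 -1.02252896]
```

Emit:
{"op": "apply_moves", "data": {"dp": [[0,0,0],[0,0,0],[0,0,0],[0,0,0],[0,0,0]], "dr": [[0,0.8,0],[0,0.8,0],[0,0.8,0],[0,0,0],[0,0,0]]}}

```text
clock: 9.55
position: [475.7, 50.3, 125.0]
eef_rot: [[0.004, 1.0, 0.006], [0.481, -0.007, 0.877], [0.877, -0.0, -0.481]]
wrist_force: [0.2, -0.2, -2.0]
gripper_width: 63.4
grip_force: 50.5
```

```bash
python3 - <<'E'
from h import *
s=read_state();print(s["position"],s["joint_pos"].round(1),s["eef_rot"].round(3),s["clock"],s["wrist_force"])
im,d=snapshot("side"); a=im[180:320,270:440]; t,_=snapshot("top"); b=t[170:330,200:400]
a=cv2.resize(a,None,fx=2.2,fy=2.2); b=cv2.resize(b,None,fx=1.925,fy=1.925)
cv2.imwrite("pics/s2.png",np.hstack([a,b])[...,::-1])
E
```

```text
[475.68987067  50.31243761 125.03983567] [ 62.1  69.6 -70.  123.4   3.4  29.6   5.3] [[ 0.004  1.     0.006]
 [ 0.481 -0.007  0.877]
 [ 0.877 -0.    -0.481]] 9.55 [ 0.24354465 -0.20720911 -1.97426694]
```

View pics/s2.png

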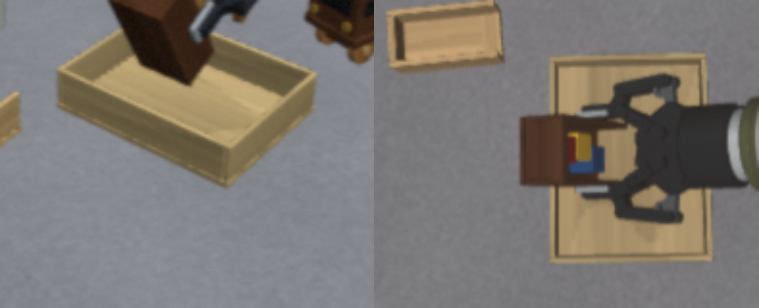

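Tilted 61°, and the offcuts still sit in the tail region of the body (top crop, around (582,155)). I tilt a bit further and jog.

Emit:
{"op": "apply_moves", "data": {"dp": [[0,0,0],[0,0,0],[0,0,0],[0,0,0]], "dr": [[0,0.7,0],[0,0.7,0],[0,0,0],[0,0,0]]}}

```text
clock: 10.05
position: [475.7, 51.0, 125.5]
eef_rot: [[0.001, 1.0, 0.005], [0.356, -0.005, 0.935], [0.935, 0.001, -0.356]]
wrist_force: [0.1, 0.3, -1.0]
gripper_width: 63.5
grip_force: 50.6
```

```bash
python3 - <<'E'
from h import *
s=read_state();print(s["position"],s["joint_pos"].round(1),s["eef_rot"].round(3),s["clock"],s["wrist_force"])
im,d=snapshot("side"); a=im[180:320,270:440]; t,_=snapshot("top"); b=t[170:330,200:400]
a=cv2.resize(a,None,fx=2.2,fy=2.2); b=cv2.resize(b,None,fx=1.925,fy=1.925)
cv2.imwrite("pics/s3.png",np.hstack([a,b])[...,::-1])
E
```

```text
[475.6654975   51.01927331 125.5167987 ] [ 64.4  76.3 -71.6 122.1   1.1  32.2   9.7] [[ 0.001  1.     0.005]
 [ 0.356 -0.005  0.935]
 [ 0.935  0.001 -0.356]] 10.05 [ 0.08369351  0.34863564 -1.03590602]
```

View pics/s3.png

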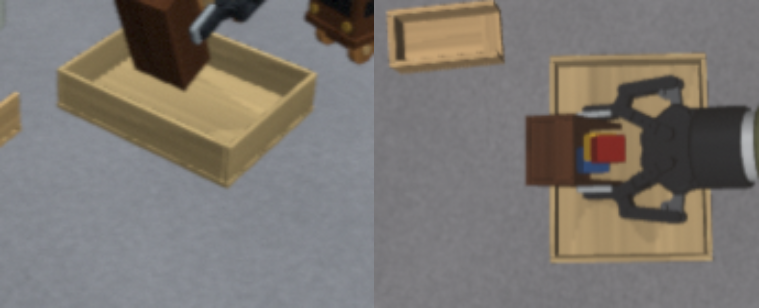

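The red block has tumbled onto the others near (607,149) and they are on the move; I give a gentle shake.

Emit:
{"op": "apply_moves", "data": {"dp": [[0,0,0],[0.3,0,0],[-0.3,0,0],[0.3,0,0],[-0.3,0,0],[0,0,0]], "dr": [[0,0,0],[0,0,0],[0,0,0],[0,0,0],[0,0,0],[0,0,0]]}}

```text
clock: 10.75
position: [475.6, 50.3, 124.1]
eef_rot: [[0.003, 1.0, 0.006], [0.353, -0.006, 0.935], [0.935, -0.001, -0.353]]
wrist_force: [0.9, -0.3, -2.3]
gripper_width: 62.9
grip_force: 50.8
```

```bash
cat >> h.py <<'E'
def blocks():
    t,d=snapshot("top"); P=pts("top",d); hsv=cv2.cvtColor(t,cv2.COLOR_RGB2HSV)
    for n,lo,hi in (("red",(0,150,80),(6,255,255)),("yel",(20,170,140),(32,255,255)),("blu",(105,150,60),(125,255,255))):
        m=cv2.inRange(hsv,lo,hi)>0; m[:150]=0; m[:,:150]=0; m[:,450:]=0; print(n,m.sum(),np.median(P[m],0).round(0) if m.any() else "")
    return t,d
E
python3 - <<'E'
from h import *
blocks()
s=read_state();print(s["position"],s["joint_pos"].round(1),s["clock"])
E
```

```text
red 0 
yel 53 [474. -12.  35.]
blu 0 
[475.5845877   50.47362413 124.45563656] [ 6.43e+01  7.62e+01 -7.11e+01  1.22e+02  1.00e-01  3.22e+01  1.09e+01] 10.8
```

Emit:
{"op": "apply_moves", "data": {"dp": [[0.6,0,-0.22],[0.9,0,-0.34],[0.9,0,-0.34],[0.5,0,-0.2],[0,0,0]], "dr": [[0,0,0],[0,0,0],[0,0,0],[0,0,0],[0,0,0]]}}

```text
clock: 11.3
position: [475.9, 50.6, 203.8]
eef_rot: [[0.0, 1.0, 0.006], [0.354, -0.006, 0.935], [0.935, 0.002, -0.354]]
wrist_force: [0.2, -0.4, -2.3]
gripper_width: 62.9
grip_force: 50.8
```

```bash
python3 - <<'E'
from h import *
s=read_state();print(s["position"],s["joint_pos"].round(1),s["clock"])
t,d=blocks()
im,_=snapshot("side"); a=im[160:300,270:440]; b=t[170:330,200:400]
w,_=snapshot("wrist")
a=cv2.resize(a,None,fx=2.2,fy=2.2)[:300,:370]; b=cv2.resize(b,None,fx=1.875,fy=1.875)[:300,:370]
w=cv2.resize(w,(460,288))
o=np.zeros((600,760,3),np.uint8); o[:a.shape[0],:a.shape[1]]=a; o[:b.shape[0],380:380+b.shape[1]]=b; o[305:593,:460]=w
cv2.imwrite("pics/s4.png",o[...,::-1])
E
```

```text
[475.85365397  50.64353259 203.84808881] [ 64.9  67.3 -73.3 122.1 -11.3  35.7  15.2] 11.3
red 0 
yel 51 [474. -11.  35.]
blu 0
```

View pics/s4.png

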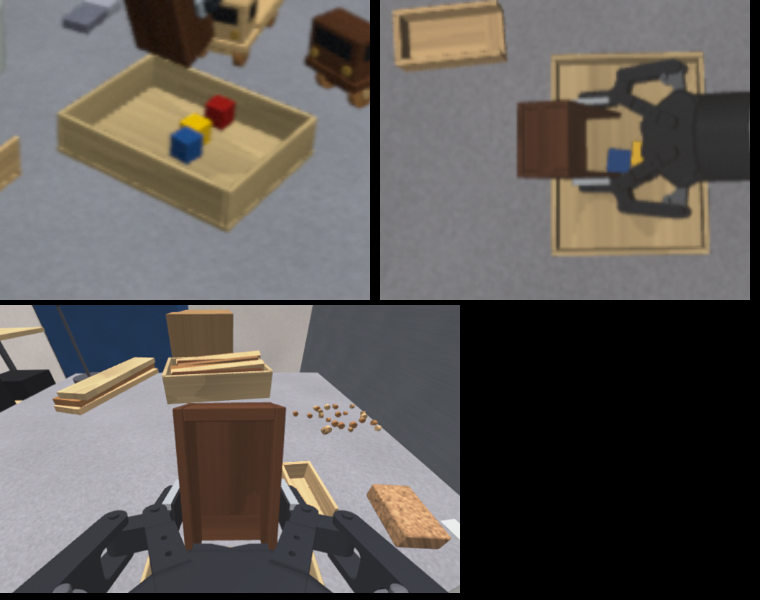

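All three offcuts are in the tray (blue, yellow and red at (186,146), (196,128), (220,112) in the side crop) and the body is empty. I level it now.

Emit:
{"op": "apply_moves", "data": {"dp": [[0,0,0],[0,0,0],[0,0,0],[0,0,0],[0,0,0],[0,0,0],[0,0,0],[0,0,0],[0,0,0],[0,0,0],[0,0,0],[0,0,0]], "dr": [[0,-1,0],[0,-1,0],[0,-1,0],[0,-1,0],[0,-1,0],[0,-1,0],[0,-1,0],[0,-1,0],[0,-1,0],[0,-1,0],[0,-1,0],[0,-1,0]]}}

```text
clock: 12.65
position: [475.4, 50.3, 202.1]
eef_rot: [[0.006, 1.0, -0.0], [1.0, -0.006, 0.006], [0.006, -0.0, -1.0]]
wrist_force: [-0.1, 0.4, -1.9]
gripper_width: 63.0
grip_force: 50.7
```

```bash
cat >> h.py <<'E'
from scipy.spatial.transform import Rotation as Rn
def togo(p,yaw):
    """units: dp in present tool axes to p, dr to tool-down with tool x at yaw, and dp as if after the turn"""
    s=read_state(); R=np.array(s["eef_rot"]); a=np.radians(yaw); T=np.array([[np.cos(a),np.sin(a),0],[np.sin(a),-np.cos(a),0],[0,0,-1.]])
    d=np.array(p)-s["position"]; r=Rn.from_matrix(R.T@T).as_rotvec()
    print("clock",round(s["clock"],2),"pos",s["position"].round(1),"q",s["joint_pos"].round(1),"F",s["wrist_force"].round(1),"w",round(s["gripper_width"],1))
    print("dp now",(R.T@d/25).round(2),"dr",(r/.1).round(2),"dp after",(T.T@d/25).round(2))
E
python3 - <<'E'
from h import *
togo((375.3,-295.6,203),73.5)
E
```

```text
clock 12.65 pos [475.4  50.3 202.1] q [ 11.   22.5 -31.2 123.7  18.3  38.1 -33.2] F [-0.1  0.4 -1.9] w 63.0
dp now [-13.86  -3.92  -0.11] dr [-0.01 -0.06  2.82] dp after [-14.4    0.09  -0.04]
```

Emit:
{"op": "apply_moves", "data": {"dp": [[0,0,0],[0,0,0],[0,0,0],[-0.6,0,0],[-1,0,0],[-1,0,0],[-1,0,0],[-1,0,0],[-1,0,0],[-1,0,0],[-1,0,0],[-1,0,0]], "dr": [[0,0,0.94],[0,0,0.94],[0,0,0.94],[0,0,0],[0,0,0],[0,0,0],[0,0,0],[0,0,0],[0,0,0],[0,0,0],[0,0,0],[0,0,0]]}}

```text
clock: 13.85
position: [412.9, -157.4, 199.6]
eef_rot: [[0.282, 0.959, -0.002], [0.959, -0.282, 0.01], [0.009, -0.005, -1.0]]
wrist_force: [0.1, 0.4, -1.0]
gripper_width: 63.0
grip_force: 50.8
```

Emit:
{"op": "apply_moves", "data": {"dp": [[-1,0,0],[-1,0,0],[-1,0,0],[-1,0,0],[-1,0,0],[-0.6,0,0],[-0.2,0,0],[0,0,0]], "dr": [[0,0,0],[0,0,0],[0,0,0],[0,0,0],[0,0,0],[0,0,0],[0,0,0],[0,0,0]]}}

```text
clock: 14.65
position: [372.3, -295.1, 198.4]
eef_rot: [[0.284, 0.959, -0.001], [0.959, -0.284, 0.011], [0.01, -0.004, -1.0]]
wrist_force: [0.4, -0.8, -0.8]
gripper_width: 63.1
grip_force: 50.8
```

```bash
python3 - <<'E'
from h import *
togo((375.3,-295.6,66),73.5)
im,d=snapshot("wrist"); cv2.imwrite("pics/w5.png",im[...,::-1])
# held body pose: tilt and yaw from wall tops, seen by wrist depth
P=pts("wrist",d); s=read_state(); L=(P-s["position"])@np.array(s["eef_rot"]); np.savez("w5.npz",im=im,L=L,P=P)
E
```

```text
clock 14.65 pos [ 372.3 -295.1  198.4] q [ 50.9  21.9 -25.1 124.2  14.4  37.   -0.7] F [ 0.4 -0.8 -0.8] w 63.1
dp now [-0.04  0.14  5.3 ] dr [-0.04 -0.1  -0.  ] dp after [0.02 0.12 5.3 ]
```

View pics/w5.png

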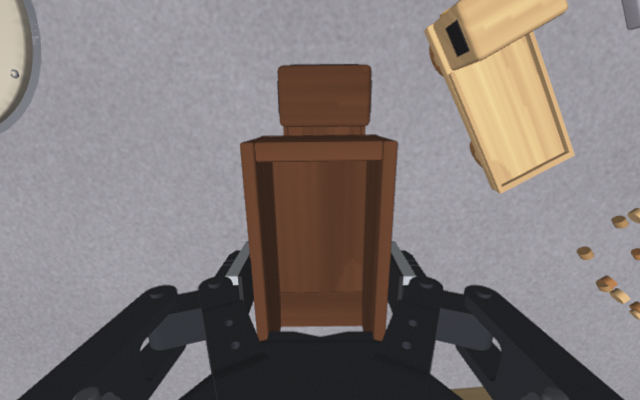

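The held body (columns 242–397) is lined up with the cab (278–371) ahead. I check the offsets by wrist depth.

```bash
python3 - <<'E'
from h import *
z=np.load("w5.npz"); L=z["L"]; P=z["P"]
# cab top
Q=L[55:130,265:385].reshape(-1,3); q=P[55:130,265:385].reshape(-1,3); m=(q[:,2]>94)&(q[:,2]<107)
print("cab in tool",cv2.minAreaRect(Q[m][:,:2].astype(np.float32)),"z",np.median(q[m][:,2]), "world",cv2.minAreaRect(q[m][:,:2].astype(np.float32)))
# body rim: highest near points: walls tops tool z
Q=L[130:300,235:405].reshape(-1,3); m=(Q[:,2]>-60)&(Q[:,2]<-20); print(np.percentile(Q[m],[1,5,50,95,99],axis=0).round(1))
f=L[142:160,260:380].reshape(-1,3); print("front wall top",np.median(f,0).round(1),f[:,0].min().round(1),f[:,0].max().round(1))
for u0,u1,n in ((246,256,"L"),(384,394,"R")):
    w=L[165:215,u0:u1].reshape(-1,3);w=w[np.abs(w[:,2]-np.median(w[:,2]))<6]; c=np.polyfit(w[:,0],w[:,2],1); print(n,c.round(3),np.median(w,0).round(1))
fl=L[190:280,285:355].reshape(-1,3); A=np.c_[fl[:,:2],np.ones(len(fl))]; print("floor",np.linalg.lstsq(A,fl[:,2],rcond=None)[0].round(4))
E
```

```text
cab in tool ((89.2210693359375, 2.672351837158203), (77.16336822509766, 48.64006042480469), 89.8747329711914) z 100.40338322699151 world ((400.5704650878906, -208.45289611816406), (48.66279983520508, 77.16835021972656), 73.6552963256836)
[[-10.1 -35.8 -44.7]
 [ -4.3 -32.3 -41.3]
 [ 36.8  -1.7 -28.5]
 [ 61.8  31.4 -22.8]
 [ 62.6  34.8 -20.6]]
front wall top [ 58.9  -0.5 -28.5] 55.1 71.4
L [ 4.0000e-03 -2.8765e+01] [ 42.6 -29.6 -28.6]
R [-1.0000e-03 -2.8482e+01] [ 42.5  28.2 -28.5]
floor [-1.57900e-01 -4.00000e-04  1.33035e+01]
```

Emit:
{"op": "apply_moves", "data": {"dp": [[-0.06,0.13,0.5],[0,0,0.9],[0,0,0.9],[0,0,0.9],[0,0,0.9],[0,0,0.5],[0,0,0.2],[0,0,0]], "dr": [[-0.04,-0.1,0],[0,0,0],[0,0,0],[0,0,0],[0,0,0],[0,0,0],[0,0,0],[0,0,0]]}}

```text
clock: 15.5
position: [376.4, -295.9, 78.7]
eef_rot: [[0.282, 0.959, 0.0], [0.959, -0.282, 0.0], [0.0, 0.0, -1.0]]
wrist_force: [0.8, -0.3, -1.7]
gripper_width: 63.4
grip_force: 50.8
```

```bash
python3 - <<'E'
from h import *
togo((375.3,-295.6,65.5),73.5)
E
```

```text
clock 15.5 pos [ 376.4 -295.9   78.7] q [ 42.2  33.1 -15.2 130.   25.3  19.6 -11.1] F [ 0.8 -0.3 -1.7] w 63.4
dp now [ 0.   -0.04  0.53] dr [ 0.   -0.    0.02] dp after [ 0.   -0.04  0.53]
```

Emit:
{"op": "apply_moves", "data": {"dp": [[-0.05,-0.03,0.1],[0,0,0.1],[0,0,0.1],[0,0,0.06],[0,0,0.05],[0,0,0.04],[0,0,0]], "dr": [[0,0,0],[0,0,0],[0,0,0],[0,0,0],[0,0,0],[0,0,0],[0,0,0]]}}

```text
clock: 16.2
position: [375.1, -297.9, 67.7]
eef_rot: [[0.284, 0.959, 0.001], [0.959, -0.284, -0.001], [-0.0, 0.001, -1.0]]
wrist_force: [0.0, 0.3, -1.7]
gripper_width: 63.2
grip_force: 50.8
```

Emit:
{"op": "apply_moves", "data": {"dp": [[0,0,0.04],[0,0,0.03],[0,0,0.03],[0,0,0]], "dr": [[0,0,0],[0,0,0],[0,0,0],[0,0,0]]}}

```text
clock: 16.6
position: [375.1, -298.0, 65.8]
eef_rot: [[0.284, 0.959, 0.001], [0.959, -0.284, -0.001], [-0.001, 0.001, -1.0]]
wrist_force: [-0.6, 0.7, 7.0]
gripper_width: 63.2
grip_force: 52.0
```

Emit:
{"op": "apply_moves", "data": {"dp": [[0,0,0],[0,0,0],[0,0,0],[0,0,0],[0,0,0],[0,0,-0.5],[0,0,-1],[0,0,-1],[0,0,-1],[0,0,-1],[0,0,-1]], "dr": [[0,0,0],[0,0,0],[0,0,0],[0,0,0],[0,0,0],[0,0,0],[0,0,0],[0,0,0],[0,0,0],[0,0,0],[0,0,0]], "hand": 1}}

```text
clock: 17.7
position: [374.7, -297.7, 203.8]
eef_rot: [[0.284, 0.959, 0.001], [0.959, -0.284, -0.001], [-0.0, 0.001, -1.0]]
wrist_force: [-0.3, -0.9, 0.1]
gripper_width: 85.1
grip_force: 0.0
```

```bash
python3 - <<'E'
from h import *
togo((612.7,199.9,205),94.7)
E
```

```text
clock 17.7 pos [ 374.7 -297.7  203.8] q [ 51.2  21.6 -25.7 123.8  15.2  37.5  -1.5] F [-0.3 -0.9  0.1] w 85.1
dp now [21.79  3.47 -0.05] dr [ 0.01  0.   -3.7 ] dp after [19.06 11.12 -0.05]
```

Emit:
{"op": "apply_moves", "data": {"dp": [[0.99,0.158,0],[0.99,0.158,0],[0.99,0.158,0],[0.99,0.158,0],[0.99,0.158,0],[0.99,0.158,0],[0.99,0.158,0],[0.99,0.158,0],[0.99,0.158,0],[0.99,0.158,0],[0.99,0.158,0],[0.99,0.158,0]], "dr": [[0,0,0],[0,0,0],[0,0,0],[0,0,0],[0,0,0],[0,0,0],[0,0,0],[0,0,0],[0,0,0],[0,0,0],[0,0,0],[0,0,0]]}}

```text
clock: 18.9
position: [505.0, -25.6, 202.7]
eef_rot: [[0.284, 0.959, 0.001], [0.959, -0.284, -0.001], [-0.001, 0.001, -1.0]]
wrist_force: [1.0, -0.1, -0.6]
gripper_width: 85.4
grip_force: 0.0
```

Emit:
{"op": "apply_moves", "data": {"dp": [[0.99,0.158,0],[0.99,0.158,0],[0.99,0.158,0],[0.99,0.158,0],[0.99,0.158,0],[0.99,0.158,0],[0.99,0.158,0],[0.99,0.158,0],[0.99,0.158,0],[0.99,0.158,0],[0,0,0.5],[0,0,0.9]], "dr": [[0,0,0],[0,0,0],[0,0,0],[0,0,0],[0,0,0],[0,0,0],[0,0,0],[0,0,0],[0,0,0],[0,0,0],[0,0,-0.93],[0,0,-0.93]]}}

```text
clock: 20.1
position: [613.7, 201.2, 168.4]
eef_rot: [[0.097, 0.995, 0.004], [0.995, -0.097, 0.001], [0.001, 0.003, -1.0]]
wrist_force: [-0.1, -0.1, -0.7]
gripper_width: 85.2
grip_force: 0.0
```

Emit:
{"op": "apply_moves", "data": {"dp": [[0,0,0.9],[0,0,0.9],[0,0,0]], "dr": [[0,0,-0.93],[0,0,-0.93],[0,0,0]]}}

```text
clock: 20.4
position: [611.4, 198.4, 119.7]
eef_rot: [[-0.085, 0.996, -0.004], [0.996, 0.085, -0.002], [-0.002, -0.004, -1.0]]
wrist_force: [-0.1, -0.1, -0.1]
gripper_width: 85.4
grip_force: 0.0
```

```bash
python3 - <<'E'
from h import *
togo((612.7,199.9,19),94.7)
im,d=snapshot("wrist"); P=pts("wrist",d); s=read_state()
v,u=np.where((P[...,2]>43)&(P[...,2]<54)&(P[...,0]>560)&(P[...,0]<665)&(P[...,1]>120)&(P[...,1]<270))
Q=P[v,u]; print(len(Q),cv2.minAreaRect(Q[:,:2].astype(np.float32)))
t,d=snapshot("top"); P=pts("top",d); print("wtruck cab",rect(P,95,106,(412,525,258,335)))
print("wbody rim",rect(P,90,99,(430,525,258,335)),rect(P,88,99,(442,525,258,335)))
cv2.imwrite("pics/t6.png",cv2.resize(t[170:340,180:540],None,fx=2,fy=2)[...,::-1])
E
```

```text
clock 20.4 pos [611.4 198.4 119.7] q [ -5.1  38.8 -27.8 106.6  26.4  41.3 -43.1] F [-0.1 -0.1 -0.1] w 85.4
dp now [0.06 0.08 4.03] dr [-0.04  0.02  0.03] dp after [0.05 0.06 4.03]
3179 ((615.3466796875, 201.5371856689453), (64.34288787841797, 119.97010803222656), 4.5627031326293945)
wtruck cab (array([ 389., -352.]), array([17.1,  5.5]), 75.07, 16, np.float64(95.7))
wbody rim (array([ 363.8, -353.5]), array([61.7, 16.6]), 3.56, 32, np.float64(95.0)) (array([ 363.8, -353.5]), array([61.7, 16.6]), 3.56, 34, np.float64(94.9))
```

View pics/t6.png

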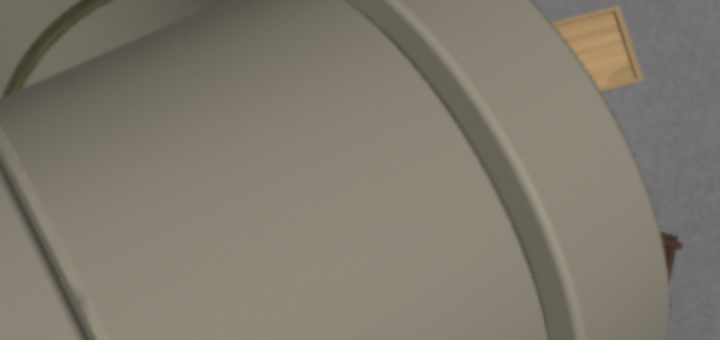

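The arm blocks the top view, which doesn't matter here. The wrist depth puts the maple body at (615,201), agreeing with the top measurement, so I descend and grip.

Emit:
{"op": "apply_moves", "data": {"dp": [[0.08,0.1,0.6],[0,0,0.9],[0,0,0.9],[0,0,0.9],[0,0,0.5],[0,0,0.2],[0,0,0]], "dr": [[0,0,0],[0,0,0],[0,0,0],[0,0,0],[0,0,0],[0,0,0],[0,0,0]]}}

```text
clock: 21.2
position: [615.5, 201.9, 22.6]
eef_rot: [[-0.084, 0.996, 0.001], [0.996, 0.084, -0.001], [-0.001, 0.001, -1.0]]
wrist_force: [0.0, 0.2, -0.3]
gripper_width: 85.4
grip_force: 0.0
```

Emit:
{"op": "apply_moves", "data": {"dp": [[0,0,0],[0,0,0],[0,0,0],[0,0,0],[0,0,0],[0,0,0],[0,0,0],[0,0,0]], "dr": [[0,0,0],[0,0,0],[0,0,0],[0,0,0],[0,0,0],[0,0,0],[0,0,0],[0,0,0]], "hand": -1, "grip_force": 45}}

```text
clock: 22.0
position: [616.1, 201.9, 24.0]
eef_rot: [[-0.084, 0.996, 0.003], [0.996, 0.084, -0.0], [-0.0, 0.003, -1.0]]
wrist_force: [-0.3, -0.3, 6.2]
gripper_width: 62.8
grip_force: 50.5
```

Emit:
{"op": "apply_moves", "data": {"dp": [[0,0,-0.4],[0,0,-0.8],[0,0,-1],[0,0,-1],[0,0,-1],[0,0,-1],[0,0,-1],[0,0,-0.8],[0,0,0]], "dr": [[0,0,0],[0,0,0],[0,0,0],[0,0,0],[0,0,0],[0,0,0],[0,0,0],[0,0,0],[0,0,0]]}}

```text
clock: 22.9
position: [616.4, 202.4, 201.2]
eef_rot: [[-0.084, 0.996, 0.006], [0.996, 0.084, 0.001], [0.0, 0.006, -1.0]]
wrist_force: [-0.5, 1.0, -1.4]
gripper_width: 62.8
grip_force: 49.9
```

```bash
python3 - <<'E'
from h import *
togo((576.2,-274.6,195),103.65)
E
```

```text
clock 22.9 pos [616.4 202.4 201.2] q [ -3.   33.7 -31.1 102.7  22.4  49.4 -39.7] F [-0.5  1.  -1.4] w 62.8
dp now [-18.88  -3.2    0.22] dr [ 0.06 -0.   -1.54] dp after [-18.16  -6.06   0.25]
```

Emit:
{"op": "apply_moves", "data": {"dp": [[-0.7,-0.12,0],[-0.96,-0.163,0],[-0.96,-0.163,0],[-0.96,-0.163,0],[-0.96,-0.163,0],[-0.96,-0.163,0],[-0.96,-0.163,0],[-0.96,-0.163,0],[-0.96,-0.163,0],[-0.96,-0.163,0],[-0.96,-0.163,0],[-0.96,-0.163,0]], "dr": [[0.05,0,0],[0,0,0],[0,0,0],[0,0,0],[0,0,0],[0,0,0],[0,0,0],[0,0,0],[0,0,0],[0,0,0],[0,0,0],[0,0,0]]}}

```text
clock: 24.1
position: [589.7, -85.0, 196.8]
eef_rot: [[-0.083, 0.997, -0.007], [0.997, 0.083, -0.001], [-0.001, -0.007, -1.0]]
wrist_force: [0.2, -0.5, -1.3]
gripper_width: 63.1
grip_force: 49.8
```

Emit:
{"op": "apply_moves", "data": {"dp": [[-0.96,-0.163,0],[-0.96,-0.163,0],[-0.96,-0.163,0],[-0.96,-0.163,0],[-0.96,-0.163,0],[-0.96,-0.163,0],[-0.96,-0.163,0],[-0.7,-0.12,0],[-0.2,-0.03,0],[0,0,0],[0,0,0]], "dr": [[0,0,0],[0,0,0],[0,0,0],[0,0,0],[0,0,0],[0,0,0],[0,0,0],[0,0,-0.5],[0,0,-0.5],[0,0,-0.5],[0,0,0]]}}

```text
clock: 25.2
position: [573.6, -276.4, 196.9]
eef_rot: [[-0.231, 0.973, -0.007], [0.973, 0.231, -0.0], [0.001, -0.006, -1.0]]
wrist_force: [-0.1, -0.3, -1.0]
gripper_width: 62.8
grip_force: 49.8
```

```bash
python3 - <<'E'
from h import *
togo((576.2,-274.6,70),103.65)
im,d=snapshot("wrist"); cv2.imwrite("pics/w7.png",im[...,::-1])
P=pts("wrist",d); s=read_state(); L=(P-s["position"])@np.array(s["eef_rot"])
m=(P[...,2]>94)&(P[...,2]<107)&(L[...,0]>55)&(np.abs(L[...,1])<60)
print("cab in tool",cv2.minAreaRect(L[m][:,:2].astype(np.float32)),"world",cv2.minAreaRect(P[m][:,:2].astype(np.float32)))
m=(L[...,2]>-32)&(L[...,2]<-18)&(L[...,0]>53)&(L[...,0]<70)&(np.abs(L[...,1])<40); f=L[m]; print("front wall",np.percentile(f,[2,50,98],axis=0).round(1))
m=(L[...,2]>-32)&(L[...,2]<-18)&(L[...,0]>30)&(L[...,0]<50)&(np.abs(L[...,1])<40); f=L[m]
for sg in (-1,1): g=f[f[:,1]*sg>0]; print("wall",np.percentile(g,[2,50,98],axis=0).round(1))
E
```

```text
clock 25.2 pos [ 573.6 -276.4  196.9] q [ 42.8  34.1 -34.  103.9  24.4  49.8  10.5] F [-0.1 -0.3 -1. ] w 62.8
dp now [0.04 0.15 5.08] dr [-0.06 -0.01 -0.05] dp after [0.05 0.12 5.08]
cab in tool ((90.84158325195312, 4.775047302246094), (76.43408966064453, 47.96857452392578), 89.9995346069336) world ((557.0677490234375, -186.57406616210938), (76.43338012695312, 47.97090148925781), 13.29835033416748)
front wall [[ 53.2 -30.7 -25.8]
 [ 56.4  -0.2 -24.4]
 [ 59.2  30.  -20.1]]
wall [[ 30.5 -32.  -25.7]
 [ 40.5 -28.5 -24.4]
 [ 49.6 -26.1 -18.6]]
wall [[ 30.5  25.6 -25.5]
 [ 40.2  27.9 -24.2]
 [ 49.6  31.4 -18.8]]
```

View pics/w7.png

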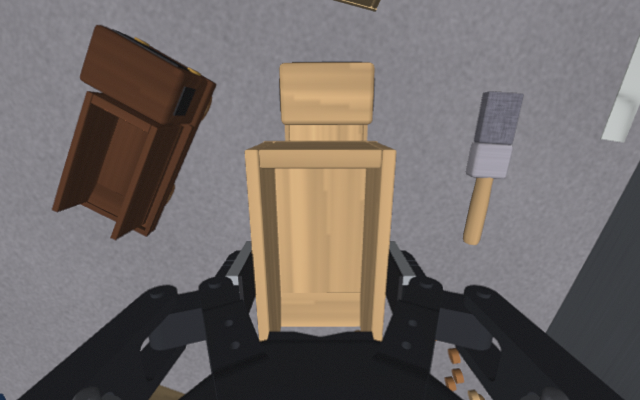

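The maple body (246–394) is lined up with its cab (280–373), and the walnut body sits on its truck at left. I lower it with a small correction.

Emit:
{"op": "apply_moves", "data": {"dp": [[0.06,0.15,0.5],[0,0,0.9],[0,0,0.9],[0,0,0.9],[0,0,0.9],[0,0,0.4],[0,0,0.1],[0,0,0]], "dr": [[-0.06,0,-0.05],[0,0,0],[0,0,0],[0,0,0],[0,0,0],[0,0,0],[0,0,0],[0,0,0]]}}

```text
clock: 26.05
position: [578.9, -272.6, 83.3]
eef_rot: [[-0.237, 0.972, 0.002], [0.972, 0.237, 0.0], [0.0, 0.002, -1.0]]
wrist_force: [-0.2, 1.0, -1.6]
gripper_width: 63.1
grip_force: 49.8
```

```bash
python3 - <<'E'
from h import *
togo((577,-273.9,70),103.6)
E
```

```text
clock 26.05 pos [ 578.9 -272.6   83.3] q [ 38.7  41.7 -28.8 108.4  31.3  37.9   4.5] F [-0.2  1.  -1.6] w 63.1
dp now [-0.03 -0.09  0.53] dr [ 0.02 -0.    0.02] dp after [-0.03 -0.09  0.53]
```

Emit:
{"op": "apply_moves", "data": {"dp": [[-0.03,-0.07,0.1],[0,0,0.1],[0,0,0.1],[0,0,0.06],[0,0,0.05],[0,0,0.04],[0,0,0]], "dr": [[0,0,0],[0,0,0],[0,0,0],[0,0,0],[0,0,0],[0,0,0],[0,0,0]]}}

```text
clock: 26.75
position: [577.2, -274.1, 72.0]
eef_rot: [[-0.237, 0.972, 0.002], [0.972, 0.237, 0.0], [-0.0, 0.002, -1.0]]
wrist_force: [0.1, -0.0, -0.7]
gripper_width: 62.8
grip_force: 49.8
```

Emit:
{"op": "apply_moves", "data": {"dp": [[0,0,0.04],[0,0,0.03],[0,0,0.03],[0,0,0]], "dr": [[0,0,0],[0,0,0],[0,0,0],[0,0,0]]}}

```text
clock: 27.15
position: [577.3, -274.1, 69.9]
eef_rot: [[-0.237, 0.972, 0.002], [0.972, 0.237, 0.0], [-0.0, 0.002, -1.0]]
wrist_force: [-2.2, -0.3, 2.0]
gripper_width: 62.3
grip_force: 50.2
```

Emit:
{"op": "apply_moves", "data": {"dp": [[0,0,0.02],[0,0,0]], "dr": [[0,0,0],[0,0,0]]}}

```text
clock: 27.35
position: [577.3, -274.1, 69.8]
eef_rot: [[-0.237, 0.972, 0.002], [0.972, 0.237, -0.0], [-0.001, 0.002, -1.0]]
wrist_force: [-2.8, 1.4, 7.1]
gripper_width: 63.0
grip_force: 50.9
```

Emit:
{"op": "apply_moves", "data": {"dp": [[0,0,0],[0,0,0],[0,0,0],[0,0,0],[0,0,0],[0,0,-0.5],[0,0,-1],[0,0,-1],[0,0,-1],[0,0,-1],[0,0,-1],[0,0,-1]], "dr": [[0,0,0],[0,0,0],[0,0,0],[0,0,0],[0,0,0],[0,0,0],[0,0,0],[0,0,0],[0,0,0],[0,0,0],[0,0,0],[0,0,0]], "hand": 1}}

```text
clock: 28.55
position: [576.8, -274.0, 233.7]
eef_rot: [[-0.237, 0.972, 0.002], [0.972, 0.237, 0.0], [-0.0, 0.002, -1.0]]
wrist_force: [0.5, 0.4, -1.0]
gripper_width: 85.5
grip_force: 0.0
```

Emit:
{"op": "apply_moves", "data": {"dp": [[1,0,-0.3],[1,0,-0.3],[1,0,-0.3],[1,0,-0.3],[1,0,0],[1,0,0],[1,0,0],[1,0,0],[1,0,0],[1,0,0],[1,0,0],[1,0,0]], "dr": [[0,0,0],[0,0,0],[0,0,0],[0,0,0],[0,0,0],[0,0,0],[0,0,0],[0,0,0],[0,0,0],[0,0,0],[0,0,0],[0,0,0]]}}

```text
clock: 29.75
position: [504.0, 19.7, 261.5]
eef_rot: [[-0.239, 0.971, 0.001], [0.971, 0.239, 0.0], [-0.0, 0.001, -1.0]]
wrist_force: [0.1, 0.2, 0.3]
gripper_width: 85.5
grip_force: 0.0
```

Emit:
{"op": "apply_moves", "data": {"dp": [[1,0,0],[1,0,0],[1,0,0],[1,0,0],[1,0,0],[1,0,0],[1,0,0],[1,0,0],[0.5,0,0],[0,0,0]], "dr": [[0,0,0],[0,0,0],[0,0,0],[0,0,0],[0,0,0],[0,0,0],[0,0,0],[0,0,0],[0,0,0],[0,0,0]]}}

```text
clock: 30.75
position: [454.0, 225.7, 261.6]
eef_rot: [[-0.241, 0.971, 0.001], [0.971, 0.241, 0.001], [0.0, 0.001, -1.0]]
wrist_force: [-0.6, -0.2, 0.4]
gripper_width: 85.2
grip_force: 0.0
```

```bash
python3 - <<'E'
from h import *
t,d=blocks(); P=pts("top",d); im,_=snapshot("side")
for n,r in {"m":(398,510,158,238),"w":(412,525,250,335)}.items():
    print(n,"all",rect(P,8,200,r),"rim",rect(P,88,99,r),"cab",rect(P,98.5,106,r))
a=cv2.resize(t[150:340,270:540],(540,380)); b=cv2.resize(im[120:280,280:500],(550,400))[:220+180]
o=np.zeros((600,790,3),np.uint8); o[:300,:395]=cv2.resize(t[150:340,280:530],(395,300)); o[:300,395:790]=cv2.resize(im[110:280,270:494],(395,300)); o[300:,:480]=cv2.resize(t,(480,300))
cv2.imwrite("pics/f8.png",o[...,::-1]); s=read_state(); print(s["clock"],s["position"])
E
```

```text
red 133 [475. -68.  35.]
yel 132 [474. -20.  35.]
blu 0 
m all (array([ 571.3, -253.8]), array([ 83. , 187.4]), 13.69, 3648, np.float64(63.1)) rim (array([ 570.1, -249.3]), array([ 78.8, 176. ]), 13.58, 722, np.float64(95.1)) cab (array([ 568.4, -247.4]), array([ 74.9, 168.6]), 12.88, 860, np.float64(100.9))
w all (array([ 381.1, -275.6]), array([186.9,  83. ]), 73.76, 3938, np.float64(57.6)) rim (array([ 383.5, -270.4]), array([174.5,  78.6]), 74.43, 745, np.float64(95.2)) cab (array([ 386.1, -261.3]), array([152.9,  75.9]), 74.23, 929, np.float64(101.2))
30.85 [455.09838161 223.16758684 261.289277  ]
```

View pics/f8.png

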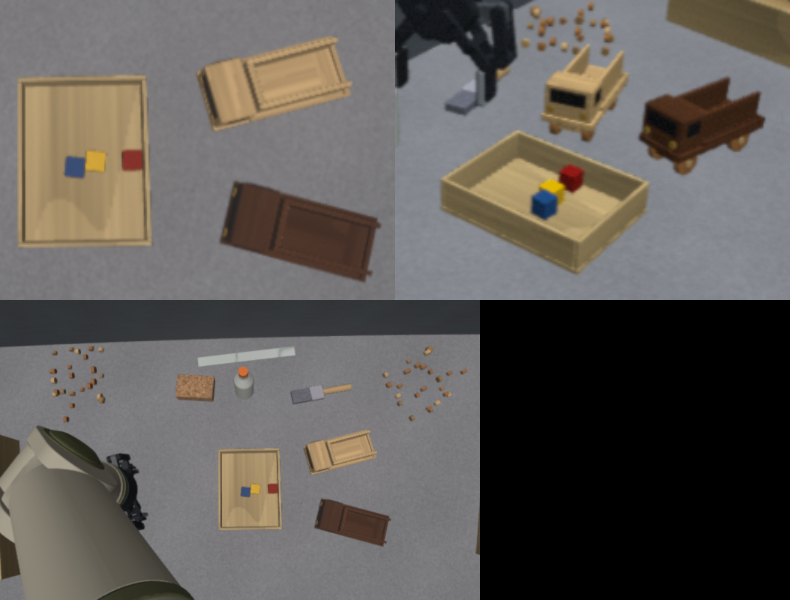

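The final view shows all three offcuts in the tray. Both bodies sit upright on their matching trucks with rims at z ≈ 95 mm, which means fully down on the deck. The bystanders have not moved.

```bash
python3 -c "
from h import *
print(order.finish_job())"
```

```text
the job is handed in; nothing more can be done
None
```

The job is handed in at about 31 s: all three offcuts are in the scrap tray, and each tipper body is fully down on the truck of its own wood, front wall to the cab; the glue bottle, sanding block and brush were left alone.

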